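Load the dry-bath heater with its tube blocks, holes up

ROBOT

A 7-joint arm with a two-finger parallel gripper is mounted at the origin on a cart in front of the work surface, level with it; the furniture and walls round the work are solid. World frame = base frame: x ahead of the robot, y to its left, z up, the work surface at z = 0. Lengths are in mm, angles in degrees, forces in N, time in s.
With the tool pointing down it reaches from about 425 to 825 mm from the base axis. Payload 3.6 kg.
Tool frame: the origin (TCP) lies at the very end of the fingers, on their centre line; the grasp point (between the pads) lies 19 mm behind it; z points along the fingers, x is the direction in which the jaws open and shut, and the axes are right-handed (so a half turn about z gives the same grasp; the last joint's range is limited). The gripper opens to 85 mm and grips with 20 to 120 N. Pads are 22 mm wide; open, the fingers measure 114 mm over their backs; the gripper's body (76 mm by 85 mm) begins 54 mm behind the grasp point. The pads swing forward as they close: fully open they stand 13 mm farther back than shut.
Start: joints at [-68.383, 35.231, -0.722, 81.555, 0.464, 63.22, -2.315], TCP at [255.36, 597.707, 231.297] pointing down, gripper open.
Joint ranges: [-178.69, 178.69], [-17.37, 117.87], [-77.05, 75.6], [15.02, 138.74], [-78.02, 258.01], [0.78, 113.62], [-162.83, 162.83]. Speed limits (degrees/s): [159.86, 159.86, 180, 180, 180, 180, 180].

INTERFACE

Orientations are given as [roll, pitch, yaw] about the fixed x, y, z axes, in that order (R = Rz(yaw) Ry(pitch) Rx(roll)).
In Python, from station import env gives the robot as it stands. The module is installed in compiled form; this text tells all that it offers. Calls block until the motion is done:
- env.movep(position, orientation): joint-space move of the TCP to a pose.
- env.move_l(position, ori=None, v=150): straight line of the TCP; ori=None keeps the orientation; v is the mean speed in mm/s.
- env.movej(angles): joint-space move.
- env.set_gripper(opening): finger opening in mm; the grip force is fixed at half the most; returns when the fingers have stopped.
- env.dwell(seconds).
- env.solve_ik(position, orientation): joint angles nearest the present ones, or None.
- env.observe(): the state.
- env.snapshot(name): name is "scene" or "top"; returns a dict with "frame" (420x560x3 uint8, red, green, blue), "range_z" (420x560 float32, mm along the optical axis (not along the pixel's ray), 0 where there is no reading), "intrinsics" (3x3 intrinsics, pixels), "D" ([k1, k2, p1, p2, k3] as OpenCV has them; the pictures are not rectified), "cam_to_world" (4x4, takes a point from camera to world coordinates). Camera axes: x right, y up, looking along -z (the intrinsics and any distortion apply to the point x, -y, -z); pixel columns grow to the right and rows downward; lengths in mm; the calibration is good to about 2 mm. A picture is of the moment at which its call begins.
A pose or a line that the arm cannot do raises env.PlanningError and nothing moves.
- env.hand_in(): hands the job in, once; it reports no verdict.
The state is a dict: "time_s": time; "joints": joint angles; "joint_velocities": joint speeds; "joint_torque": joint torques, N m; "tool_pos": TCP position; "ee_rot": TCP orientation; "force": force on the tool from outside, world axes, zero at the start; "torque": the same for the moment, N m; "finger_gap": finger opening in mm.
Only numpy, scipy, OpenCV 4.12 (cv2) and the standard library are available. Lean on these libraries where they do the work, as an engineer would, in place of code of your own. Each camera call takes 0.05 s, during which the arm holds its last target. There are 200 camera calls.

TASK

The two drilled aluminium tube blocks are standing on end on the worktop. Load the dry-bath heater with them: the long block in the long rear bay and the short block in the short front bay, each seated flat on the bay floor with its tube holes facing up. Leave the other things on the bench where they stand.

Things in the scene. Friction and masses are not known exactly. Their poses are not given: they have to be found in the camera images.
- heater: Two-bay dry-bath heater, white housing with a grey top, 232 x 94 x 62 mm, fixed to the worktop. Origin: centre of its underside. Its x axis runs along its length from the low control panel (the -x end, towards the robot; 52 mm long, at most 50 mm high) to the back; z up. The two rectangular bays lie one behind the other along x in the grey top, 62 mm above the worktop; each bay is 14 mm deep, with 12 to 14 mm of rim round it and 11 mm between the bays.
- long_bay (a point): Centre of the floor of the rear, long bay, 48 mm above the worktop (axes as the heater's). The bay is 87 mm along x, 67 mm along y, 14 mm deep, with a 3 mm chamfer at its mouth.
- short_bay (a point): Centre of the floor of the front, short bay, 48 mm above the worktop (axes as the heater's). The bay is 59 mm along x, 67 mm along y, 14 mm deep, with a 3 mm chamfer at its mouth.
- long_block: Long aluminium tube block, 80 mm along its x, 60 mm along its y, 60 mm along its z, about 0.4 kg. Origin: centre of the block. Its +z face has twelve 12 mm tube holes (4 by 3), 40 mm deep; the opposite face is plain. It starts standing on its -x end (80 mm tall, its x axis up), the holes facing roughly towards the robot. Either way round in the bay is right, as long as the holes face up; seated, its centre is 30 mm above the bay floor and 46 mm of it stands above the rim.
- short_block: Short aluminium tube block, 52 mm along its x, 60 mm along its y, 60 mm along its z, about 0.4 kg. Origin: centre of the block. Its +z face has four 18 mm tube holes (2 by 2), 40 mm deep; the opposite face is plain. It starts standing on its -x end (52 mm tall, its x axis up), the holes facing roughly towards the robot. Either way round in the bay is right, as long as the holes face up; seated, its centre is 30 mm above the bay floor and 46 mm of it stands above the rim.
- tube: Bystander: screw-cap tube standing upright, 34 mm across, 111 mm tall. Origin: centre of its underside.
- flask: Bystander: conical flask, 84 mm across, 143 mm tall. Origin: centre of its underside.
- timer: Bystander: small bench timer lying flat, 67 x 63 x 19 mm. Origin: centre of its underside.
- ethanol: Bystander: capped plastic bottle, 56 mm across, 128 mm tall. Origin: centre of its underside.
- dish: Bystander: petri dish, 92 mm across, 16 mm tall. Origin: centre of its underside.
Not all that is in view belongs to the job. What is shaped like the short_block but green is not meant.

How it is judged (in metres and radians):
At the end, for the whole second after the job is handed in: Both blocks at rest in their own bays, holes up: centre within 8 mm of the bay's centre, 26 to 34 mm above its floor, within 0.08 rad of level and 0.18 rad of the heater's length either way round (horizontal distance between long_block and long_bay below 0.008 m and z of long_block in the frame of long_bay between 0.026 and 0.034 m and angle between each of long_block, short_block's own z axis and vertical below 0.08 rad and angle between the x axis of each of long_block, short_block and the x axis of heater, either way round below 0.18 rad and linear speed of each of long_block, short_block below 0.02 m/s and horizontal distance between short_block and short_bay below 0.008 m and z of short_block in the frame of short_bay between 0.026 and 0.034 m); the robot touches nothing.
It fails at once if the upright screw-cap tube is shoved more than 30 mm or knocked over (distance of tube from where it was at the start of the episode above 0.03 m or angle between tube's own z axis and vertical above 0.5 rad).
It fails at once if the flask is shoved more than 30 mm or knocked over (distance of flask from where it was at the start of the episode above 0.03 m or angle between flask's own z axis and vertical above 0.5 rad).
It fails at once if the timer is shoved more than 30 mm or knocked over (distance of timer from where it was at the start of the episode above 0.03 m or angle between timer's own z axis and vertical above 0.5 rad).
It fails at once if the capped bottle is shoved more than 30 mm or knocked over (distance of ethanol from where it was at the start of the episode above 0.03 m or angle between ethanol's own z axis and vertical above 0.5 rad).
It fails at once if the petri dish is shoved more than 30 mm or knocked over (distance of dish from where it was at the start of the episode above 0.03 m or angle between dish's own z axis and vertical above 0.5 rad).
It also fails if it takes over 54 s, if anything falls off the work surface, if the arm or the gripper's body presses on something with over 40 N, if the wrist force passes 120 N, or if a joint passes its speed limit or range.

## Working session

There is one attempt and no reset: what is moved stays moved. The work goes in short steps, each a Python script; the robot and the scene stay as the last script left them, time stands still between calls to the robot, and variables do not carry over. Pictures are saved under pics/ and viewed, about 8 in all and at most 12, crops included, and the job is handed in when it is done.

```bash
mkdir -p pics
cat > h.py <<'E'
import numpy as np, cv2
from station import env
def snap(name):
    s=env.snapshot(name); return s
def cloud(s):
    K=np.array(s["intrinsics"],float);D=np.array(s["D"],float);z=s["range_z"].astype(float)
    h,w=z.shape;u,v=np.meshgrid(np.arange(w),np.arange(h))
    n=cv2.undistortPoints(np.stack([u.ravel(),v.ravel()],1).astype(np.float64)[:,None],K,D)[:,0]
    n=n.reshape(h,w,2)
    P=np.stack([n[...,0]*z,-n[...,1]*z,-z,np.ones_like(z)],-1)
    W=P@np.array(s["cam_to_world"]).T
    W=W[...,:3]; W[z==0]=np.nan
    return W
def save(s,fn): cv2.imwrite(fn,s["frame"][...,::-1])
E
python3 - <<'E'
from h import *
for n in("scene","top"):
    s=snap(n);save(s,f"pics/{n}0.png");np.savez(f"{n}0.npz",**s);print(n,np.round(s["cam_to_world"],2).tolist())
o=env.observe();print(o)
a=[cv2.imread(f"pics/{n}0.png") for n in("scene","top")]
E
```

```text
scene [[0.41, 0.53, -0.74, -433.76], [-0.91, 0.23, -0.34, -505.79], [-0.01, 0.82, 0.58, 830.13], [0.0, 0.0, 0.0, 1.0]]
top [[0.01, 1.0, -0.05, 443.17], [-1.0, 0.01, -0.03, -90.19], [-0.03, 0.05, 1.0, 1256.87], [0.0, 0.0, 0.0, 1.0]]
{'time_s': 0.1, 'joints': array([-68.38351363,  35.28357074,  -0.72161668,  81.63338846,
         0.46532668,  63.22156381,  -2.31234707]), 'joint_velocities': array([ 0.06035153, -0.08236785,  0.0288619 , -0.24041469,  0.00932642,
        0.05304749,  0.03367133]), 'joint_torque': array([ 1.09588200e-03, -4.70385754e+01,  2.60414025e-01, -1.71572345e+01,
        1.00842354e-02,  5.84211666e-03, -2.93982353e-06]), 'tool_pos': array([255.11047809, 597.07486255, 230.24842821]), 'ee_rot': array([1.79996418e+02, 1.35576519e-01, 6.68708684e+01]), 'force': array([0.15666701, 0.17245399, 0.02164199]), 'torque': array([ 0.01887169, -0.02459119, -0.00369874]), 'finger_gap': 85.69869020194268}
```

View pics/scene0.png

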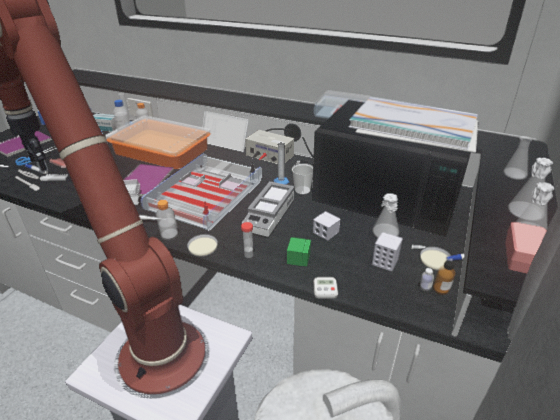

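View pics/top0.png

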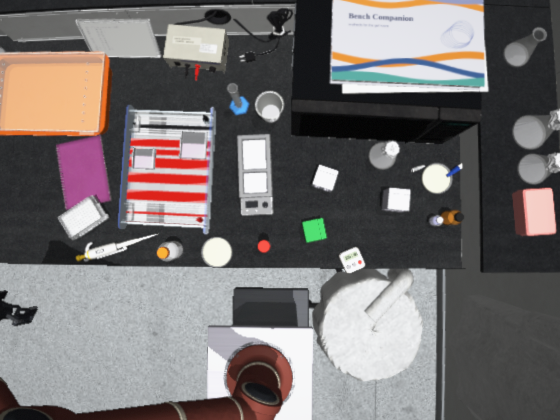

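The heater is at top px (255,175), rear bay (255,153), front bay (256,183). The short block is at (325,178), the long one at (396,199). The green decoy is at (315,230), flask (383,152), tube (264,246), timer (352,259) and dish (217,252).

```bash
cat > meas.py <<'E'
from h import *
def rect(W,box,zlo,zhi):
    u0,v0,u1,v1=box;P=W[v0:v1,u0:u1].reshape(-1,3);P=P[(P[:,2]>zlo)&(P[:,2]<zhi)]
    r=cv2.minAreaRect(P[:,:2].astype(np.float32));return len(P),np.round(P.mean(0),1),np.round(np.median(P[:,2]),1),[np.round(x,1) for x in r]
E
python3 - <<'E'
from meas import *
s=dict(np.load("top0.npz"));W=cloud(s)
print(s["intrinsics"],s["D"])
B=dict(heater_top=((230,125,282,222),54,70),panel=((230,190,282,222),25,54),baybot=((230,125,282,200),40,54),short=((305,158,348,200),42,62),long=((375,180,420,222),70,90),green=((298,212,335,250),35,62),flask=((362,135,405,175),15,160),tube=((252,233,280,258),80,125),timer=((335,240,372,275),10,30),dish=((195,230,240,272),8,30))
for k,(b,lo,hi) in B.items(): print(k,*rect(W,b,lo,hi))
for p in [(290,260),(340,215),(450,240),(300,130)]: print(p,W[p[1],p[0]])
im=np.hstack([cv2.resize(s["frame"][120:225,225:285],None,fx=6,fy=6,interpolation=2)[:600,:,::-1],cv2.resize(s["frame"][150:230,300:425],None,fx=3.4,fy=6,interpolation=2)[:600,:,::-1][:600] if 0 else np.zeros((600,1,3),np.uint8)])
cv2.imwrite("pics/crop.png",im)
# oriented height map rows through heater
for v in range(128,222,4): print(v,np.round(W[v,256],0), end=';')
E
```

```text
[[413.58961197   0.         278.69276514]
 [  0.         413.58961197 209.71631898]
 [  0.           0.           1.        ]] [-0.07603931  0.          0.          0.          0.        ]
heater_top 964 [630.9  14.7  62.5] 63.0 [array([620.3,  14.6]), array([209.9,  94.5]), np.float64(2.6)]
panel 603 [520.3   9.6  45.8] 46.2 [array([526.2,   9.8]), array([70.8, 94.7]), np.float64(0.6)]
baybot 1164 [626.6  14.7  49.5] 49.6 [array([623.8,  10.7]), array([ 91.8, 179.6]), np.float64(89.6)]
short 419 [ 599.8 -192.6   53.4] 53.4 [array([ 599.9, -192.7]), array([59.3, 60.6]), np.float64(71.7)]
long 454 [ 535.6 -399.3   81.1] 81.3 [array([ 535.9, -400.3]), array([60.6, 60.7]), np.float64(84.8)]
green 428 [ 446.3 -160.7   53.9] 54.0 [array([ 446.4, -160.7]), array([59.7, 59.8]), np.float64(11.8)]
flask 841 [ 679.3 -360.4   76.8] 68.4 [array([ 675.2, -361.1]), array([134.7,  84. ]), np.float64(87.4)]
tube 116 [401.1 -17.8 112.9] 112.9 [array([401.1, -18.3]), array([30.5, 30.6]), np.float64(1.3)]
timer 464 [ 356.9 -275.5   17.4] 17.5 [array([ 356.9, -276.2]), array([67.1, 63. ]), np.float64(23.7)]
dish 738 [377.2 131.7  13.4] 13.4 [array([388.9, 135.7]), array([115.9,  91.9]), np.float64(19.4)]
(290, 260) [353.8462691  -91.79973074   0.66732025]
(340, 215) [ 490.92869906 -242.40513375    2.53002313]
(450, 240) [ 416.88786409 -577.54199036    1.96692346]
(300, 130) [ 728.8365473  -118.03622234   94.63667577]
128 [759.  16.  -2.];132 [745.  15.   3.];136 [719.  10.  61.];140 [709.  10.  54.];144 [697.  11.  51.];148 [686.  11.  48.];152 [674.  11.  48.];156 [662.  11.  47.];160 [650.  10.  47.];164 [638.  10.  50.];168 [626.  10.  50.];172 [613.   9.  57.];176 [603.  10.  46.];180 [590.   9.  55.];184 [578.   9.  52.];188 [566.   9.  56.];192 [554.   8.  61.];196 [542.   8.  68.];200 [532.   9.  49.];204 [520.   9.  48.];208 [508.   9.  48.];212 [497.   9.  42.];216 [486.  13.  -0.];220 [474.  12.   4.];
```

Run:
```python
from h import *
s=dict(np.load("scene0.npz"));W=cloud(s)
im=cv2.resize(s["frame"][170:310,230:470],None,fx=3.3,fy=3.3,interpolation=2)[...,::-1]
cv2.imwrite("pics/crop2.png",im)
# hole-face direction: plane normals from scene for the 2 blocks
for n,(u0,v0,u1,v1),c in (("long",(373,236,402,270),0),("short",(312,212,342,240),0)):
    P=W[v0:v1,u0:u1].reshape(-1,3);print(n,np.nanmin(P,0),np.nanmax(P,0))
    P=P[(P[:,2]>8)&(P[:,2]<(70 if n=="long" else 45))]
    r=cv2.minAreaRect(P[:,:2].astype(np.float32));print(r,len(P))
```

```text
long [ 487.99321425 -449.60409678   -5.03472758] [ 675.51255593 -337.2239968    82.59663364]
((573.6950073242188, -393.6043701171875), (156.98269653320312, 69.29505920410156), 7.783124923706055) 403
short [ 547.03549522 -248.49854574   -4.92049604] [ 724.93772106 -111.84607237   55.45758183]
((595.6951904296875, -192.5348358154297), (63.162532806396484, 62.66246032714844), 71.75688171386719) 244
```

View pics/crop2.png

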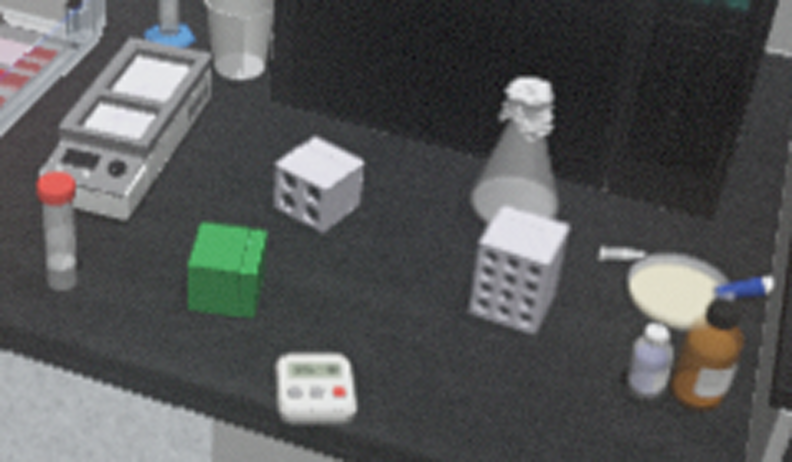

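Short block has its holes on the 161.7° face (crop (300,195)). Long block has them on the 174.8° face (crop (498,285)). Next I'll refine the heater and check which tool poses IK can reach.

```bash
python3 - <<'E'
from meas import *
s=dict(np.load("top0.npz"));W=cloud(s)
# heater outline
P=W[125:222,228:285].reshape(-1,3);Q=P[(P[:,2]>56)&(P[:,2]<68)];print(cv2.minAreaRect(P[(P[:,2]>30)&(P[:,2]<70)][:,:2].astype(np.float32)))
for lo,hi in((540,580),(580,630),(630,680),(680,710)):
    q=Q[(Q[:,0]>lo)&(Q[:,0]<hi)];print(lo,hi,np.sort(q[:,1])[[2,-3]].round(1))
print("x ends",[np.percentile(Q[(abs(Q[:,1]-c)<15)][:,0],[1,99]).round(1).tolist() for c in(-15,40)])
# ortho-rectified image at z=62 and z=48, 4px/mm? 2.5 px/mm
K=np.array(s["intrinsics"],float);D=np.array(s["D"],float);T=np.linalg.inv(s["cam_to_world"])
def ortho(z,sc=2.5):
    xs=np.arange(480,750,1/sc);ys=np.arange(80,-60,-1/sc)
    X,Y=np.meshgrid(ys,xs[::-1]);p=np.stack([Y,X,np.full_like(X,z),np.ones_like(X)],-1)@T.T
    c=p[...,:3].reshape(-1,3)*[1,-1,-1]
    uv=cv2.projectPoints(c,np.zeros(3),np.zeros(3),K,D)[0].reshape(*X.shape,2).astype(np.float32)
    return cv2.remap(s["frame"],uv[...,0],uv[...,1],cv2.INTER_CUBIC)
im=np.hstack([ortho(62,2.2),ortho(48,2.2)])[...,::-1].copy()
for k in range(0,270,50):
    v=int((750-480-k)*2.2); cv2.putText(im,str(480+k),(0,v),0,.4,(0,0,255));cv2.line(im,(0,v),(20,v),(0,0,255))
for k in range(0,140,20): cv2.putText(im,str(80-k),(int(k*2.2),10),0,.4,(0,255,0));cv2.line(im,(int(k*2.2),0),(int(k*2.2),15),(0,255,0))
cv2.imwrite("pics/ortho.png",im);print(im.shape)
E
cat > ik.py <<'E'
from h import *
from scipy.spatial.transform import Rotation as R
def tool(yaw,tilt):
    """tool z = horizontal heading yaw rotated down by tilt deg (90=down,>90 leaning back); tool x horizontal"""
    y,t=np.radians([yaw,tilt]);z=np.array([np.cos(t)*np.cos(y),np.cos(t)*np.sin(y),-np.sin(t)])
    x=np.array([np.sin(y),-np.cos(y),0]);return np.stack([x,np.cross(z,x),z],1)
def eul(M,flip=False):
    if flip: M=M@np.diag([-1,-1,1])
    return R.from_matrix(M).as_euler('xyz',degrees=True)
E
python3 - <<'E'
from ik import *
for n,c,yaw,h in(("short",(600,-192.6),-18.3,30),("long",(535.8,-400),-5.2,50)):
  for tilt in(0,20,30,40,50):
    M=tool(yaw,tilt);d=np.array([np.cos(np.radians(yaw)),np.sin(np.radians(yaw)),0])
    g=np.array([*c,h])-12*d; g[2]=h
    for fl in(0,1):
      r=[]
      for back in(0,70):
        q=env.solve_ik(g+19*M[:,2]-back*M[:,2],eul(M,fl)); r.append(None if q is None else np.round(q).astype(int).tolist())
      print(n,tilt,fl,r)
for n,x in(("short",583),("long",667)):
  for tilt in(90,105,115,125,135,150):
    M=tool(1,tilt)
    for fl in(0,1):
      r=[]
      for up in(0,60):
        q=env.solve_ik(np.array([x,12,90+up])+19*M[:,2],eul(M,fl));r.append(None if q is None else np.round(q).astype(int).tolist())
      print(n,tilt,fl,r)
E
```

```text
((608.0252075195312, 13.57745361328125), (234.37901306152344, 94.69741821289062), 2.8170547485351562)
540 580 [-35.6  57.9]
580 630 [-32.4  61.2]
630 680 [-31.8  62.5]
680 710 [-28.5  65.5]
x ends [[542.7, 724.6], [542.0, 721.9]]
(594, 616, 3)
short 0 0 [[-33, 116, 64, 134, 144, 89, -2], None]
short 0 1 [[46, 92, -41, 132, 204, 113, -36], None]
short 20 0 [[14, 68, -1, 138, 176, 96, 89], None]
short 20 1 [[14, 68, -1, 138, 176, 96, -91], None]
short 30 0 [[54, 84, -66, 136, 161, 88, 157], None]
short 30 1 [[54, 84, -66, 136, 161, 88, -23], None]
short 40 0 [[49, 68, -55, 132, 150, 70, 144], None]
short 40 1 [[54, 76, -66, 132, 147, 76, -24], None]
short 50 0 [[43, 57, -44, 127, 141, 49, 141], [43, 48, -44, 134, 139, 47, 136]]
short 50 1 [[54, 69, -66, 127, 132, 64, -19], [54, 59, -66, 134, 128, 61, -25]]
long 0 0 [[97, 101, -67, 119, 224, 34, 154], [107, 103, -67, 124, 224, 29, 158]]
long 0 1 [[97, 100, -66, 119, 224, 35, -27], [109, 109, -73, 124, 211, 24, -7]]
long 20 0 [[88, 78, -55, 122, 203, 37, 147], [95, 75, -56, 129, 206, 37, 146]]
long 20 1 [[93, 86, -66, 122, 187, 33, -11],
[... 1286 characters left out ...]
 1 [None, None]
long 90 0 [[-23, 52, 38, 88, -38, 53, -61], [-24, 48, 41, 86, -34, 59, -64]]
long 90 1 [[0, 46, -5, 87, 5, 46, 84], [-1, 42, -3, 85, 2, 53, 86]]
long 105 0 [[-21, 59, 40, 74, -32, 75, -67], [-21, 55, 42, 71, -30, 80, -69]]
long 105 1 [[-1, 53, -5, 73, 3, 69, 86], [-1, 50, -4, 70, 2, 75, 86]]
long 115 0 [[-19, 64, 41, 63, -31, 89, -70], [-19, 61, 42, 61, -30, 94, -70]]
long 115 1 [[0, 59, -5, 62, 3, 84, 86], [-1, 55, -5, 60, 3, 90, 86]]
long 125 0 [[-16, 70, 42, 52, -31, 103, -72], [-16, 66, 43, 50, -30, 108, -72]]
long 125 1 [[0, 65, -7, 51, 4, 99, 85], [0, 62, -7, 49, 3, 104, 86]]
long 135 0 [None, None]
long 135 1 [None, None]
long 150 0 [None, None]
long 150 1 [None, None]
```

View pics/ortho.png

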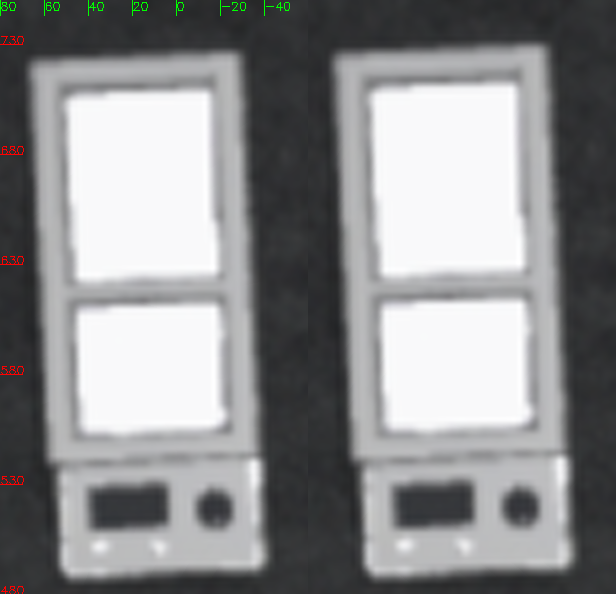

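The orthophoto puts the long bay at (667.9, 16.3) and the short bay at (583.6, 12.4), yaw 2.7°. That agrees with the depth fit. The IK branches it returned are awkward, so I'll fit the arm's kinematics and choose sensible configurations from that.

```bash
cat > kin.py <<'E'
from ik import *
import itertools, json, os
from scipy.optimize import least_squares
def fk(q,p,full=False):
    # p: H,L1,L2,L3,off1,off2(elbow offset),yaw0 tool ; signs p[7:11] for z joints
    H,L1,L2,L3,e1,e2,w0,s1,s3,s5,s7=p; a=np.asarray(q,float)
    r=lambda ax,d:R.from_euler(ax,d,degrees=True).as_matrix()
    A=r('z',s1*a[0])@r('y',a[1]); S=np.array([0,0,H]); A=A@r('z',s3*a[2]); E=S+A@[e1,0,L1]
    A=A@r('y',a[3]); A=A@r('z',s5*a[4]); Wr=E+A@[e2*0,0,L2]; 
    A=A@r('y',a[5]); A=A@r('z',s7*a[6]+w0); T=Wr+A@[0,0,L3]
    return (T,A,E,Wr) if full else (T,A)
if __name__=="__main__":
    D=[]
    rng=np.random.default_rng(0)
    while len(D)<25:
        M=tool(rng.uniform(-40,40),rng.uniform(20,125)); p=[rng.uniform(450,650),rng.uniform(-400,400),rng.uniform(60,300)]
        q=env.solve_ik(p,eul(M)); 
        if q is not None: D.append((q,p,M))
    best=None
    for s in itertools.product((1,-1),repeat=4):
      for w in(0,90,180,270):
        def f(x):
            P=[*x[:5],0,x[5],*s];o=[]
            for q,p,M in D:
                T,A=fk(q,P);o+=[*((T-p)/100),*(A-M).ravel()]
            return o
        r=least_squares(f,[250,350,350,250,0,w],max_nfev=30)
        if best is None or r.cost<best[0]: best=(r.cost,[*r.x[:5],0,r.x[5],*s])
    print(best); json.dump([float(v) for v in best[1]],open("kin.json","w"))
    T,A=fk(env.observe()["joints"],best[1]);print(T)
E
python3 kin.py
```

```text
(np.float64(0.34731830778428646), [np.float64(263.992745686761), np.float64(537.9532778672295), np.float64(368.7505073062317), np.float64(294.1841422542519), np.float64(17.679365061584786), 0, np.float64(179.99999999643424), -1, -1, -1, -1])
[236.1722728  609.07868592 231.815085  ]
```

```bash
cat > kin.py <<'E'
from ik import *
import json, os
from scipy.optimize import least_squares
LO=np.array([-178.69,-17.37,-77.05,15.02,-78.02,.78,-162.83]);HI=np.array([178.69,117.87,75.6,138.74,258.01,113.62,162.83])
rz=lambda d:R.from_euler('z',d,degrees=True).as_matrix()
ry=lambda d:R.from_euler('y',d,degrees=True).as_matrix()
def rots(a):
    A=np.eye(3);o=[A]
    for i in range(7):
        A=A@(rz(-a[i]) if i%2==0 else ry(a[i])); o.append(A)
    o[-1]=A@rz(180); return o
def fk(a,full=False):
    o=rots(a);pts=np.cumsum([A@v for A,v in zip(o,OFF)],0)
    return pts[-1],o[-1],pts
def fit():
    D=[];rng=np.random.default_rng(0)
    while len(D)<30:
        M=tool(rng.uniform(-40,40),rng.uniform(20,125)); p=[rng.uniform(450,650),rng.uniform(-400,400),rng.uniform(60,300)]
        q=env.solve_ik(p,eul(M))
        if q is not None: D.append((rots(q),np.array(p),M))
    print("rot err",max(abs(o[-1]-M).max() for o,p,M in D))
    X=np.vstack([np.hstack(o) for o,p,M in D]);y=np.concatenate([p for o,p,M in D])
    s=np.linalg.lstsq(X,y,rcond=1e-8)[0];print("pos err",abs(X@s-y).max());np.save("off.npy",s.reshape(8,3));print(s.reshape(8,3).round(1))
if os.path.exists("off.npy"): OFF=np.load("off.npy")
def ik(p,M,seed,bias=None,w=.003):
    """position+orientation IK near seed, joint limits respected"""
    def f(q):
        T,A,_=fk(q);return np.concatenate([(T-p)/10,(A-M).ravel()*10,w*(q-seed)])
    r=least_squares(f,np.clip(seed,LO+2,HI-2),bounds=(LO+1,HI-1))
    f2=lambda q:f(q)[:12]
    r=least_squares(f2,r.x,bounds=(LO+.5,HI-.5))
    T,A,_=fk(r.x);return r.x,np.linalg.norm(T-p)+100*abs(A-M).max()
if __name__=="__main__": fit()
E
python3 kin.py
cat > plan.py <<'E'
from kin import *
def grasp(c,yaw,h,tilt,back=10):
    M=tool(yaw,tilt);d=np.array([np.cos(np.radians(yaw)),np.sin(np.radians(yaw)),0])
    return np.array([c[0],c[1],h])-back*d+19*M[:,2],M
SH=((600,-192.6),-18.3,28);LG=((535.8,-400),-5.2,40)
F=np.diag([-1,-1,1])
if __name__=="__main__":
  for n,b,tl in(("long",LG,(25,35)),("short",SH,(30,40))):
    for t in tl:
      p,M=grasp(*b,t)
      az=-np.degrees(np.arctan2(b[0][1],b[0][0]))
      for fl in(0,1):
       for j3 in(-50,-20,0,20,50):
        for j5 in (180,0):
         q,e=ik(p,M@(F if fl else np.eye(3)),np.array([az-j3,70,j3,125,j5,80,90 if not fl else -90.]))
         if e<.5:
          q2,e2=ik(p+[0,0,130],M@(F if fl else np.eye(3)),q)
          pt=fk(q)[2];print(n,t,fl,q.round().astype(int),"up",q2.round().astype(int) if e2<.5 else None,"elbow",pt[3].round(),"wr",pt[5].round())
E
python3 plan.py | sort -u
```

```text
rot err 1.7133418698956605e-11
pos err 2.2833546609035693e-08
[[-0.000e+00  0.000e+00  1.278e+02]
 [-0.000e+00 -6.100e+00  1.278e+02]
 [ 0.000e+00 -6.100e+00  2.751e+02]
 [-0.000e+00 -4.700e+00  2.751e+02]
 [-0.000e+00 -4.700e+00  1.861e+02]
 [ 0.000e+00 -2.000e-01  1.861e+02]
 [ 0.000e+00 -2.000e-01  1.529e+02]
 [ 0.000e+00 -0.000e+00  1.529e+02]]
long 25 0 [ 15  84  63 124 215 113  46] up [ 13  72  74 125 228 111  40] elbow [ 523. -158.  321.] wr [ 267. -376.  161.]
long 25 0 [ 24  72  45 123 223  98  63] up [ 20  57  53 125 233  92  54] elbow [ 472. -222.  432.] wr [ 267. -376.  161.]
long 25 0 [ 35  64  26 123 226  84  76] up [ 33  48  30 124 235  75  66] elbow [ 394. -295.  502.] wr [ 267. -376.  161.]
long 25 0 [ 46  60   9 123 227  72  87] up [ 46  44   9 124 233  62  75] elbow [ 318. -356.  529.] wr [ 267. -376.  161.]
long 25 0 [ 59  60 -10 122 225  60  98] up [ 60  44 -13 124 230  50  85] elbow [ 234. -416.  530.] wr [ 267. -376.  161.]
long 25 0 [ 73  65 -32 122 217  46 117] up [ 78  50 -40 123 217  35 107] elbow [ 128. -481.  490.] wr [ 267. -376.  161.]
long 25 1 [  15  
[... 5294 characters left out ...]
90] up [ 14  35   1 132 176  37 -89] elbow [ 424. -129.  582.] wr [ 382. -121.  212.]
short 40 1 [ 18  54  -6 133 174  57 -85] up [ 18  35  -5 132 171  37 -84] elbow [ 416. -155.  582.] wr [ 382. -121.  212.]
short 40 1 [ 24  54 -15 133 169  58 -76] up [ 24  36 -14 132 164  38 -75] elbow [ 401. -200.  576.] wr [ 382. -121.  212.]
short 40 1 [ 31  56 -24 133 164  59 -67] up [ 32  37 -25 131 157  40 -65] elbow [ 384. -249.  562.] wr [ 382. -121.  212.]
short 40 1 [ 38  59 -35 132 159  62 -57] up [ 39  40 -37 131 149  43 -54] elbow [ 365. -301.  538.] wr [ 382. -121.  212.]
short 40 1 [ 38  59 -36 132 158  62 -56] up [ 40  40 -38 131 148  44 -53] elbow [ 363. -305.  535.] wr [ 382. -121.  212.]
```

Kinematics fit exactly. Order will be the short block first, then the long one, so that the leaning gripper stays clear of the neighbour. First I'll check the whole joint path offline.

```bash
cat > job.py <<'E'
from plan import *
HY=2.7
J=lambda *a:np.array(a,float)
C=dict(short=dict(b=SH,t=36,H=52,bay=(583.6,12.4),seed=J(15,57,0,135,176,67,-90),
         A=J(15,20,0,130,176,3,-90),B=J(5,20,0,130,4,3,84),ps=J(1,57,-7,73,3,86,85)),
       long=dict(b=LG,t=30,H=80,bay=(667.9,16.3),seed=J(46,57,8,122,228,64,-96),
         A=J(44,22,4,122,232,3,-105),B=J(10,20,0,128,20,3,80),ps=J(0,60,-6,57,3,91,86)))
def pick_poses(n):
    c=C[n];p,M=grasp(*c["b"],c["t"]);M=M@F
    q0,e0=ik(p,M,c["seed"]);q1,e1=ik(p+[0,0,130],M,q0);assert max(e0,e1)<.3,(e0,e1);return p,M,q0,q1
def rel(n,tp,RT):
    """block in tool frame, given the tool at grasp; centred in jaws"""
    c=C[n];(x,y),yaw,_=c["b"];d=np.array([np.cos(np.radians(yaw)),np.sin(np.radians(yaw)),0])
    v=RT.T@(np.array([x,y,c["H"]/2])-tp);v[0]=0
    Rb=np.stack([[0,0,1],np.cross(-d,[0,0,1]),-d],1);return v,RT.T@Rb
def place_pose(n,v,Rr,dz,off=(0,0)):
    c=C[n];Rb=rz(HY);RT=Rb@Rr.T
    return np.array([c["bay"][0]+off[0],c["bay"][1]+off[1],48+30+dz])-RT@v,RT
def seg(qs,ext=0):
    for a,b in zip(qs[:-1],qs[1:]):
        m=min(((fk(a+(b-a)*s)[0]).tolist() for s in np.linspace(0,1,25)),key=lambda p:p[2]);print("  min tcp",np.round(m))
E
python3 - <<'E'
from job import *
q=env.observe()["joints"]
C1=J(-40,10,0,110,0,5,40)
for n in("short","long"):
    c=C[n];p,M,q0,q1=pick_poses(n);print(n,"pick",p.round(1),q0.round(),q1.round())
    v,Rr=rel(n,p,M);print("rel",v.round(1))
    P,RT=place_pose(n,v,Rr,60);qa,e=ik(P,RT,c["ps"]);P0,_=place_pose(n,v,Rr,0);qb,e2=ik(P0,RT,qa);print("place",P0.round(1),e,e2,qa.round(),qb.round())
    seg([q,C1,c["A"],q1]) if n=="short" else seg([q,c["B"],c["A"],q1])
    seg([q1,c["A"],c["B"],qa]);q=qa
E
```

```text
short pick [ 605.1 -194.3   16.8] [ 15.  56.  -1. 135. 176.  65. -90.] [ 14.  37.   0. 134. 176.  45. -89.]
rel [ 0.   4.3 -9.7]
place [574.4  12.   72.6] 3.064215547965432e-13 3.484808116598882e-13 [ 0. 54. -7. 69.  4. 93. 86.] [ 0. 57. -7. 71.  4. 88. 86.]
  min tcp [255. 597. 230.]
  min tcp [ 517. -161.  194.]
  min tcp [ 605. -194.  147.]
  min tcp [ 605. -194.  147.]
  min tcp [509. -68. 178.]
  min tcp [568. -15. 117.]
long pick [ 542.2 -400.6   30.5] [ 46.  57.   8. 122. 227.  64. -96.] [  46.   41.    8.  122.  236.   54. -109.]
rel [  0.    5.  -10.3]
place [658.4  15.9  71.5] 7.455523967568301e-13 5.074217065567031e-13 [-1. 59. -6. 55.  4. 97. 87.] [-1. 62. -6. 57.  4. 91. 87.]
  min tcp [576. -49. 120.]
  min tcp [ 522. -120.  190.]
  min tcp [ 542. -401.  160.]
  min tcp [ 542. -401.  160.]
  min tcp [ 522. -120.  190.]
  min tcp [654. -32. 126.]
```

```bash
cat > run_pick.py <<'E'
import sys,pickle
from job import *
n=sys.argv[1];c=C[n]
p,M,q0,q1=pick_poses(n)
if n=="short": env.movej(J(-40,10,0,110,0,5,40))
else: env.movej(c["B"])
env.movej(c["A"]);env.movej(q1);o=eul(M)
env.move_l(p+[0,0,15],o,v=200);env.move_l(p,o,v=80)
s=env.observe();print("at",s["time_s"],s["tool_pos"].round(1),"want",p.round(1),s["joints"].round(),s["force"].round(1))
env.set_gripper(20)
s=env.observe();print("gap",s["finger_gap"],s["tool_pos"].round(1),s["force"].round(1))
RT=R.from_euler('xyz',s["ee_rot"],degrees=True).as_matrix()
pickle.dump(rel(n,s["tool_pos"],RT),open(n+".pkl","wb"));print(rel(n,s["tool_pos"],RT)[0].round(1))
env.move_l(p+[0,0,130],o,v=200)
v,Rr=pickle.load(open(n+".pkl","rb"))
P,RT=place_pose(n,v,Rr,130);qa,e=ik(P,RT,c["ps"]);print(qa.round(),e)
seg([env.observe()["joints"],c["A"],c["B"],qa])
for q in(c["A"],c["B"],qa): env.movej(q)
P,RT=place_pose(n,v,Rr,40);env.move_l(P,eul(RT),v=120)
s=env.observe();print(s["time_s"],"gap",s["finger_gap"],s["tool_pos"].round(1),"want",P.round(1),"force",s["force"].round(1))
a=snap("top");np.savez(n+"_hover.npz",**a)
b=snap("scene")
im=np.vstack([cv2.resize(a["frame"][110:240,210:430],None,fx=2.7,fy=2.7,interpolation=2)[:300],cv2.resize(b["frame"][130:270,220:440],None,fx=2.7,fy=2.7,interpolation=2)[:300]])
cv2.imwrite(f"pics/{n}_hover.png",im[...,::-1])
E
python3 run_pick.py short
```

```text
at 5.9167 [ 605.3 -194.4   17.7] want [ 605.1 -194.3   16.8] [ 15.  56.  -1. 135. 176.  65. -90.] [-0.1 -0.1 -0.6]
gap 59.753980646626886 [ 605.3 -194.4   17.7] [-1.8  1.3  3.4]
[ 0.   3.4 -9.4]
[ -0.  50.  -7.  66.   3. 100.  86.] 6.3329628952593885e-12
  min tcp [ 604. -194.  145.]
  min tcp [509. -68. 178.]
  min tcp [558. -37. 148.]
12.775 gap 59.34468357703644 [575.9  12.1 113.2] want [575.3  12.  112.4] force [ 0.7  0.1 -2.9]
```

View pics/short_hover.png

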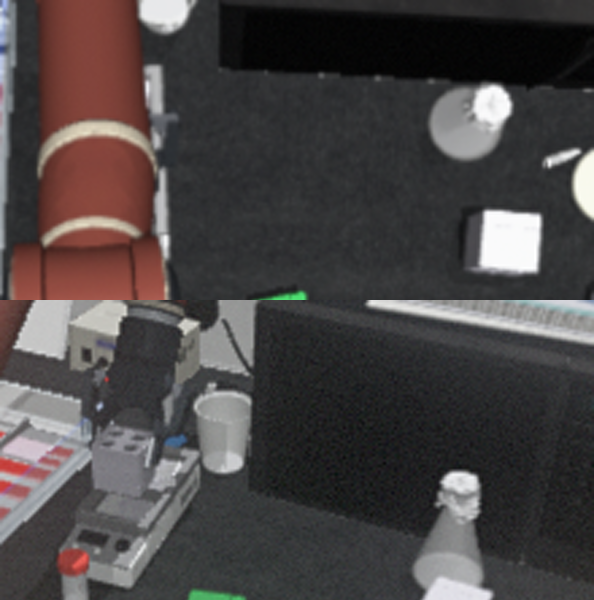

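The hover picture shows the short block held level over the front bay, holes up, at about (123,460). The top view is blocked by the arm. I'll lower it with force monitoring.

```bash
cat > run_low.py <<'E'
import sys,pickle
from job import *
n=sys.argv[1];off=[float(a) for a in sys.argv[2:4]]
v,Rr=pickle.load(open(n+".pkl","rb"))
f0=env.observe()["force"]
z=16
while z>=-3:
    P,RT=place_pose(n,v,Rr,z,off);env.move_l(P,eul(RT),v=60 if z>14 else 25)
    s=env.observe();d=s["force"]-f0;print(z,(s["tool_pos"]-P).round(1),d.round(1),round(s["finger_gap"],1),s["torque"].round(2))
    if abs(d[2])>10 or np.linalg.norm(d[:2])>15: break
    z-=4 if z>4 else 1.5
print(s["time_s"])
b=snap("scene");cv2.imwrite(f"pics/{n}_low.png",cv2.resize(b["frame"][150:270,220:380],None,fx=4,fy=4,interpolation=2)[...,::-1])
E
python3 run_low.py short -0.5 0
```

```text
16 [-0.2 -0.  -0.4] [ 0.6 -0.2  0.2] 59.3 [ 0.1  -1.03  0.02]
12 [-0.1  0.  -0. ] [ 0.8 -0.3 -1.4] 59.4 [ 0.05 -1.08  0.01]
8 [-0.2 -0.  -0.2] [ 1.  -0.6 -1.3] 59.7 [-0.   -1.05  0.02]
4 [-0.2 -0.  -0.3] [ 1.   0.7 -0.3] 59.6 [ 0.07 -1.1  -0.01]
2.5 [-0.  -0.  -0.1] [ 0.3 -0.8 -1.4] 59.4 [ 0.04 -1.03  0.1 ]
1.0 [-0.1 -0.  -0.1] [ 0.7 -0.6  0.3] 59.0 [ 0.03 -1.12  0.01]
-0.5 [0.2 0.  0.8] [ 0.6 -0.9  4.7] 59.4 [ 0.14 -0.56 -0.  ]
-2.0 [0.2 0.  2.3] [ 0.9  0.  10.6] 59.1 [0.15 0.26 0.08]
15.35
```

It seated freely, with floor contact at dz≈0. Releasing it, retreating, and checking from above at the long block's waypoint.

```bash
cat > run_rel.py <<'E'
import sys,pickle
from job import *
n=sys.argv[1];off=[float(a) for a in sys.argv[2:4]]
v,Rr=pickle.load(open(n+".pkl","rb"))
P,RT=place_pose(n,v,Rr,-.5,off);o=eul(RT);env.move_l(P,o,v=25)
env.set_gripper(85);s=env.observe();print("gap",s["finger_gap"],s["force"].round(1))
P,_=place_pose(n,v,Rr,130,off);env.move_l(P,o,v=150)
print(env.observe()["force"].round(1))
env.movej(C[n]["B"]);env.movej(C["long"]["A"])
a=snap("top");np.savez(n+"_after.npz",**a);print(env.observe()["time_s"])
W=cloud(a)
from meas import rect
b=dict(short=(225,160,290,215),long=(225,125,290,180))[n]
print(rect(W,b,98,118))
im=cv2.resize(a["frame"][120:220,215:430],None,fx=3.7,fy=3.7,interpolation=2)
cv2.imwrite(f"pics/{n}_after.png",im[...,::-1])
E
python3 run_rel.py short -0.5 0
```

```text
gap 85.13162106764273 [-1.5 -0.2  0.4]
[-0.4  0.2 -0.1]
21.9167
(418, array([583.8,  11.8, 107.9]), np.float64(108.3), [array([584.3,  12. ]), array([52.5, 60.1]), np.float64(2.4)])
```

View pics/short_after.png

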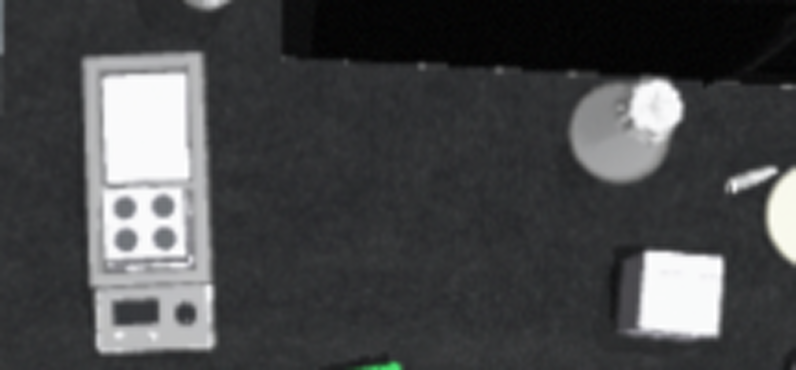

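The short block is seated in the front bay, four holes up around (145,222) in the crop. Its centre measures (584.3, 12.0), 108 mm at the top, yaw 2.4°. Now the long block.

```bash
sed -i 's/^else: env.movej(c\["B"\])$//' run_pick.py; python3 run_pick.py long
```

```text
at 24.0833 [ 542.3 -400.6   30.8] want [ 542.2 -400.6   30.5] [ 46.  57.   8. 122. 227.  64. -96.] [-0.8  0.4  0.4]
gap 59.350112836034945 [ 542.4 -400.6   31.2] [-1.1  0.5  2.6]
[  0.    4.4 -10.1]
[ -1.  56.  -6.  50.   3. 104.  87.] 7.340407411418557e-11
  min tcp [ 541. -400.  159.]
  min tcp [ 522. -120.  190.]
  min tcp [626. -99. 164.]
31.6333 gap 59.21287689184171 [659.7  15.9 112.4] want [659.1  15.9 111.4] force [ 0.6  0.2 -3.5]
```

View pics/long_hover.png

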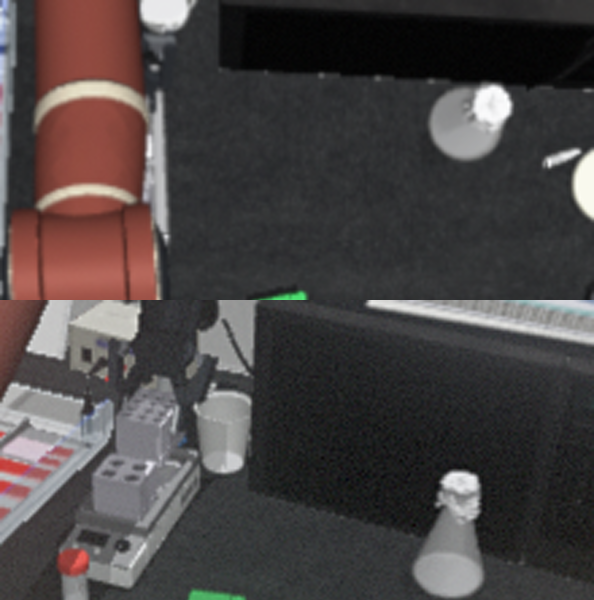

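The long block is level over the rear bay at about (147,425), holes up, with the short block seated in front of it. Lowering it.

```bash
python3 run_low.py long -0.5 0
```

```text
16 [-0.3 -0.  -0.5] [-0.7  0.9  1.1] 59.4 [ 0.04 -0.85  0.  ]
12 [-0.  0. -0.] [ 0.4 -0.3  0.5] 59.3 [ 0.08 -0.85  0.03]
8 [-0.2 -0.  -0.3] [-1.5 -0.4  0.5] 59.4 [ 0.07 -0.87  0.01]
4 [-0.2  0.  -0.3] [-0.9 -0.2 -0.9] 59.2 [ 0.02 -0.9  -0.02]
2.5 [-0.   0.  -0.1] [-0.9  0.9  0.3] 59.3 [ 0.12 -0.91  0.03]
1.0 [-0.1 -0.  -0.1] [-0.4  0.4  0.2] 59.4 [ 0.05 -0.92  0.05]
-0.5 [0.3 0.  0.6] [0.3 0.2 2.6] 59.3 [-0.05 -0.61 -0.03]
-2.0 [0.3 0.1 2.1] [0.6 0.5 8.9] 59.3 [-0.14  0.1  -0.07]
34.2083
```

```bash
python3 run_rel.py long -0.5 0
python3 - <<'E'
from meas import *
W=cloud(dict(np.load("long_after.npz")))
for k,b,lo,hi in(("short",(225,172,290,215),98,118),("green",(298,212,335,250),35,62),("tube",(252,233,280,258),80,125),("timer",(335,240,372,275),10,30),("flask",(362,135,405,175),15,160)): print(k,*rect(W,b,lo,hi))
E
```

```text
gap 85.57360234614144 [ 0.2 -0.1  0.3]
[-0.1 -0.1 -0.2]
40.6083
(820, array([650.7,  15. , 108. ]), np.float64(108.2), [array([646.6,  15.3]), array([124.7,  60.5]), np.float64(2.9)])
short 391 [582.3  12.  108. ] 108.1 [array([582.2,  11.7]), array([48.9, 59.3]), np.float64(0.9)]
green 429 [ 446.3 -160.7   53.5] 53.6 [array([ 446.4, -160.7]), array([59.8, 60. ]), np.float64(11.9)]
tube 115 [401.2 -17.8 112.5] 112.4 [array([401., -18.]), array([30.6, 30.5]), np.float64(1.3)]
timer 465 [ 357.1 -275.6   17.3] 17.2 [array([ 356.8, -276.2]), array([67.7, 63.2]), np.float64(23.6)]
flask 848 [ 679.1 -360.1   75.8] 67.5 [array([ 675.3, -360.4]), array([131. ,  84.1]), np.float64(88.1)]
```

View pics/long_after.png

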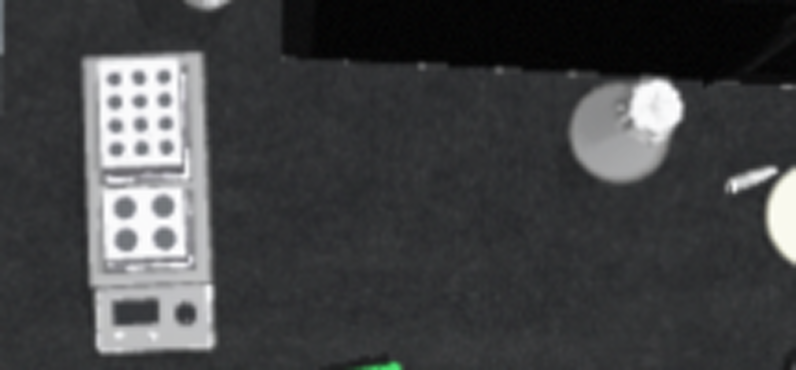

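Both blocks are seated with holes up: twelve holes at (140,113), four at (145,222). Both tops are at 108 mm and the bystanders I re-measured haven't moved. Handing in.

```bash
python3 -c "
from station import env
print(env.hand_in(),env.observe()['time_s'])"
```

```text
the job is handed in; nothing more can be done
the job is handed in; nothing more can be done
```

Both blocks are in their heater bays with their holes facing up, and I handed the job in at about 41 s of the 54 s allowed. I gripped each block from the robot side with the tool tilted and turned it 90°. I then lowered it under force watch until it touched the bay floor, placing the short block first and then the long one.

**Short block:**
- The last full measurement, taken before the long block went in, put its centre at (584.3, 12.0) mm against the bay centre at (583.6, 12.4) mm.
- Its top was 108 mm above the worktop, which is what a seated block should show, and its yaw was 2.4° against the heater's 2.7°.
- A later check gave 582.2 mm in x and 0.9° of yaw. That measurement window cut off part of the block, so I trust the earlier one.

**Long block:**
- Its top is also at 108 mm.
- The automatic fit picked up part of the short block as well. I inferred the centre from the rear edge: x is about 668.5 mm against the bay's 667.9 mm. The combined fit gives a yaw of 2.9°.

**Other checks:**
- Contact with the floor came at the expected height for both blocks, with no sideways resistance on the way in and at most about 11 N downward.
- The tube, timer, flask and green block measured unmoved to within about 1 mm.
- I did not re-measure the ethanol bottle or the dish, but the arm touched nothing there that I could tell.
- The gripper was open and clear of everything at hand-in.

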